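# Gauge-pin fit and hardness touch on a printed sleeve

### The arm

A 6-joint arm with a two-finger parallel gripper is mounted at the origin on the work surface. World frame = base frame: x ahead of the robot, y to its left, z up, the work surface at z = 0. Lengths are in m, angles in rad, forces in N, time in s.
With the tool pointing down it reaches from about 0.25 to 0.725 m from the base axis. Payload 4 kg.
Tool frame: the origin (TCP) lies midway between the tips of the shut fingers; the grasp point (between the pads) lies 19 mm behind it; z points along the fingers, y is the line along which they close (so a half turn about z gives the same grasp; the last joint's range is limited). The gripper opens to 85 mm and grips with 20 to 120 N. Pads are 22 mm wide; open, the fingers measure 114 mm over their backs; the gripper's body (76 mm by 85 mm) begins 54 mm behind the grasp point. The pads swing forward as they close: fully open they stand 13 mm farther back than shut.
Start: joints at [1.338, 0.241, 0.005, 1.335, 0, 1.571], TCP at [0.115, 0.487, 0.231] pointing down, gripper open.
Joint ranges: [-2.72, 2.72], [-1.05, 1.87], [-1.09, 1.28], [-1.99, 2.15], [-1.42, 1.44], [-3.14, 3.14]. Speed limits (rad/s): [2.79, 2.79, 3.14, 3.14, 3.14, 3.14].

### API

Orientations are given as a unit quaternion [x, y, z, w].
In Python, from workcell import get_obs, camera, job_done, silhouettes gives the robot as it stands. The module is installed in compiled form; this text tells all that it offers.
- The arm moves only by the tool drive_tool, never from a script. Its argument "increments" is a list of rows, each a list of 3 entries, a list of its own where there are three numbers: the shift along the world's x, y, z in mm, then the turn, a rotation vector about the world's x, y, z in degrees, then the opening, from 0 (shut) to 1 (fully open). A call has 1 to 8 rows; each row shifts and turns the commanded pose from where the row before left it; what a row does not reach is not made up. A row lasts 1/12 s, in which the tool goes at most 41.7 mm and 7.16 degrees, less where a joint would pass 70% of its speed; a pose out of reach is approached as far as the arm can. A call is refused whole if a number of a shift passes 41.7 or a number of a turn 7.16, either way. A call with a gripper value outside its range is refused whole. The fingers move at their own pace and stop on an object; the grip force is fixed at half the most. Time passes only in rows, so rows that do not move let the fingers close. It gives the time, the measured TCP pose, the force, the opening and the grip force at its end, in the units of the state.
- get_obs(): the state, without advancing time (a new reading comes with each control period).
- camera(name): name is "side" or "top" or "wrist"; returns a dict with "image" (400x640x3 uint8, red, green, blue), "K" (3x3 intrinsics, pixels), "view" (4x4, takes a point from world to camera coordinates). Camera axes: x right, y down, z forward; pixel columns grow to the right and rows downward; lengths in m; the calibration is good to about 2 mm. A picture is of the moment at which its call begins. There is no depth.
- job_done(): hands the job in; it is judged then, once.
Trained networks look in a picture, given as the dict that the camera call returned (one of the last four; its "shot" number tells which), for a name from the list of things; names that differ only in an ending like _2 or _b are one class to them, and where a whole thing is asked for, a point or a joint stands for the part that bears it (a point fixed in the world has none). Each returns a list of dicts, best first, with "conf" (0 to 1); they miss things now and then, are a little off and sometimes report something else, mostly with a low value. They report only what shows in the picture. A call takes as long as a camera call. They do not tell look-alikes from the thing itself.
- silhouettes(query, picture): "region" (400x640 bool, what is visible of it) and "bbox" ([left, top, right, bottom] in pixels, round what is visible of it).
The state is a dict: "clock": time; "joint_pos": joint angles; "joint_vel": joint speeds; "tau": joint torques, N m; "eef_pos": TCP position; "tool_rot": TCP orientation; "ft_force": force on the tool from outside, world axes, zero at the start; "ft_torque": the same for the moment, N m; "grip_width": finger opening in m; "grasp_force": force on a finger pad.
Only numpy, scipy, OpenCV 4.12 (cv2) and the standard library are available. Lean on these libraries where they do the work, as an engineer would, in place of code of your own. Each camera call takes 0.05 s, during which the arm holds its last target. There are 200 camera calls.

### The job

Lift the orange printed sleeve with the white spot off the build plate, slide it flange down over the gauge pin until it sits on the blue stand, and let go of it. Then take the yellow hardness probe out of its leaning holder and hold it upright with its red tip on the sleeve's white spot, pressing lightly so that the sprung plunger goes in about halfway and never hits its stop hard. Finish while still holding the probe there; leave the grey sleeve, vat, dish, tweezers and bottle where they are.

Things in the scene. Friction and masses are not known exactly. Their poses are not given: they have to be found in the camera images.
- sleeve: Orange printed sleeve, 50 g, loose, flange down on the build plate beside a like grey one (they swap places). Flange 66 mm diameter, 6 mm thick, at the bottom; round boss 24 mm diameter above it up to 30 mm total height; bore 15 mm diameter right through. Origin: centre of its underside, z up along the bore, x towards the white spot.
- spot (a point): Centre of the white spot, 10 mm diameter, on the top face of the sleeve's flange, 23 mm from the bore axis along the sleeve's +x, 6 mm above its underside.
- plain_sleeve: Grey flanged sleeve, same size, without a spot, on the build plate: leave it alone. Origin: centre of its underside.
- plate: Aluminium build plate, fixed slab 130 mm (its x) by 200 mm (its y), 16 mm thick. Origin: centre of its underside.
- pinstand: Blue square stand, fixed, 90 x 90 x 14 mm, with an upright steel gauge pin at its centre: 12 mm diameter, 34 mm tall above the stand, the last 8 mm tapering to 5 mm. It may stand on the left or the right. Origin: centre of its underside.
- pin_foot (a point): Foot of the gauge pin on its axis, on the top face of the stand, 14 mm above the bench.
- holder: Fixed black block 56 x 56 x 64 mm on a grey 100 x 80 x 12 mm foot, leaning 0.30 rad towards its own -x (the robot's side at yaw 0), with a hole of 14 mm diameter, 61 mm deep, along the leaning axis. Origin: on the bench at the foot's centre.
- probe: Yellow hardness probe, 130 g, loose: square body 28 x 28 x 60 mm with a 4 mm cap, below it a steel stem (10 mm diameter, 28 mm long), then the sprung plunger. Starts in the holder, body underside on the block's top, leaning 0.30 rad with it, sides parallel to the block's. Origin: centre of the body's underside; z along the probe to the cap; x, y square to its sides.
- plunger (a joint): How far the probe's plunger (5 mm diameter, red round tip 6 mm) is pushed in: 0 m free, 0.012 m at its stop. Spring: about 0.5 N at first, about 4.7 N at the stop, 0.35 N per mm.
- tip (a point): End of the red tip: on the probe's axis, 55 mm below the body's underside when the plunger is free.
- vat: Closed amber resin vat, 130 mm (its x) by 210 mm (its y), 63 mm high, loose, at the back. Origin: centre of its underside.
- dish: White ceramic dish, 80 mm diameter, 30 mm high, loose, at the back. Origin: centre of its underside.
- tweezers: Steel tweezers about 135 mm long, 8 mm high, loose, at the back. Origin: their middle, on the bench.
- bottle: White bottle with a blue cap, 60 mm diameter, 130 mm tall, loose, on the right. Origin: centre of its underside.
Mind the look-alikes: they are no part of the job. Several things have the shape of the probe; the one meant has the colours described above. Of the things shaped like the sleeve, the orange one is meant.

How it is judged:
By the outcome, as a careful person would: the job done as asked, in the order asked, and still so for the second after the job is handed in, while the arm keeps its last pose, push and grip.
It also fails if it takes over 58 s, if anything falls off the work surface, if the arm or the gripper's body presses on something with over 40 N, if the wrist force passes 120 N, or if a joint passes its speed limit or range.

## Working session

There is one attempt and no reset: what is moved stays moved. The work goes in short steps, Python scripts to look and compute and a tool call to move; the robot and the scene stay as the last step left them, time stands still between calls to the robot, and variables do not carry over. Pictures are saved under pics/ and viewed, at most 10 in all, crops included, and the job is handed in when it is done.

Besides the shell and the picture viewer there is one more tool, called after "Call:" as a command line: name --argument value ..., lists and objects as JSON in quotes. drive_tool: Moves the arm, as the interface text tells. Its arguments: {"type":"object","properties":{"increments":{"type":"array"}},"required":["increments"]}

```bash
mkdir -p pics; cat > h.py <<'E'
import numpy as np, cv2
from workcell import *
def save(c,n,crop=None,s=1):
    im=c["image"][:,:,::-1]
    if crop: l,t,r,b=crop; im=im[t:b,l:r]
    cv2.imwrite("pics/"+n,cv2.resize(im,None,fx=s,fy=s,interpolation=cv2.INTER_CUBIC))
def ray(c,u,v,z):
    V=np.array(c["view"]);K=np.array(c["K"]);R=V[:3,:3];o=-R.T@V[:3,3]
    d=R.T@np.linalg.inv(K)@[u,v,1]; return o+d*(z-o[2])/d[2]
def proj(c,P):
    V=np.array(c["view"]);K=np.array(c["K"]);P=np.atleast_2d(P)
    q=(P@V[:3,:3].T+V[:3,3])@K.T; return q[:,:2]/q[:,2:]
E
python3 - <<'E'
from h import *
a=camera("top");b=camera("side")
im=np.vstack([a["image"],b["image"]])[:,:,::-1]
cv2.imwrite("pics/a.png",cv2.resize(im,None,fx=.75,fy=.75,interpolation=cv2.INTER_AREA))
for n,c in(("top",a),("side",b)):
    V=np.array(c["view"]);print(n,-V[:3,:3].T@V[:3,3],V[2,:3],c["K"][0][0])
    for q in("sleeve","pinstand","holder","probe","plate"):
        for d in silhouettes(q,c): print(n,q,round(d["conf"],2),d["bbox"],[np.round(x,1) for x in [np.argwhere(d["region"]).mean(0)[::-1]]])
print(get_obs())
E
```

```text
top [ 0.36682707 -0.06998393  1.41130544] [ 1.47735349e-01 -6.25765649e-04 -9.89026731e-01] 461.89889962177006
top sleeve 0.76 [290.2, 267.5, 309.5, 288.0] [array([299.3, 277.8])]
top sleeve 0.57 [297.1, 224.3, 318.9, 244.2] [array([306.4, 234.5])]
top pinstand 0.69 [362.4, 190.0, 392.2, 223.0] [array([376.7, 206.2])]
top holder 0.95 [201.7, 203.1, 234.4, 241.3] [array([216.7, 220.7])]
top probe 0.74 [146.7, 219.6, 179.5, 232.3] [array([161. , 226.7])]
top probe 0.71 [208.7, 264.9, 233.9, 287.7] [array([221.3, 278.2])]
top probe 0.65 [198.5, 224.1, 212.7, 236.4] [array([205.7, 229. ])]
top plate 0.93 [251.4, 205.2, 318.7, 251.0] [array([287.3, 225.3])]
side [ 0.13461894 -0.54998381  0.75389268] [ 0.45362308  0.50784334 -0.73233957] 383.84243058656926
side sleeve 0.94 [272.1, 214.4, 297.2, 234.2] [array([283., 224.])]
side sleeve 0.61 [219.7, 237.6, 250.1, 262.8] [array([235. , 250.6])]
side pinstand 0.73 [269.8, 215.9, 296.5, 233.2] [array([283. , 223.9])]
side pinstand 0.59 [214.2, 133.0, 230.9, 151.1] [array([221.6, 142.7])]
side pinstand 0.55 [342.3, 240.0, 396.4, 283.0] [array([3
[... 496 characters left out ...]
.3])]
{'clock': 0.6, 'joint_pos': array([ 1.33795941e+00,  2.40550365e-01,  5.00809021e-03,  1.33522394e+00,
       -8.24659426e-06,  1.57081143e+00]), 'joint_vel': array([-0.00131402, -0.00040562, -0.00023391, -0.00038387,  0.00057432,
       -0.00153635]), 'tau': array([-4.22134553e-05, -3.71978259e+01,  2.52568603e+01,  1.52967474e-03,
        9.57323522e-06, -8.34788665e-07]), 'eef_pos': array([0.1153705 , 0.48650164, 0.23133438]), 'tool_rot': array([1.16163160e-01, 9.93230144e-01, 1.44743465e-05, 5.84401880e-06]), 'ft_force': array([-0.22281176,  0.64485239,  0.6659775 ]), 'ft_torque': array([ 0.02061453, -0.00229352, -0.02088872]), 'grasp_force': 0.0, 'grip_width': 0.08550374203862922}
```

View pics/a.png

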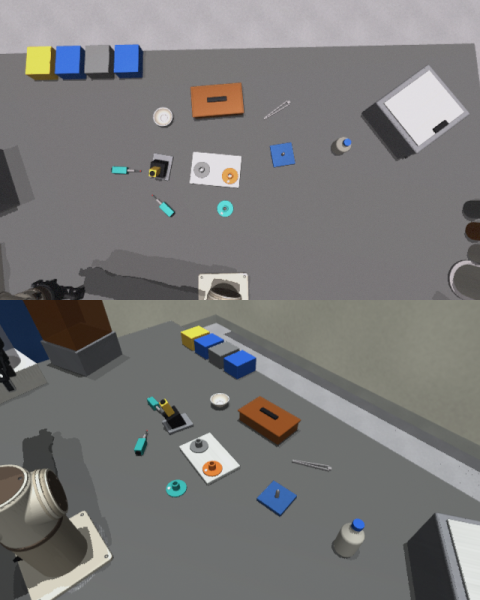

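```bash
python3 - <<'E'
from h import *
c=camera("top");s=camera("side")
h=cv2.cvtColor(c["image"],cv2.COLOR_RGB2HSV)
def cen(h,lo,hi,box):
    m=cv2.inRange(h,lo,hi); k=np.zeros_like(m); l,t,r,b=box; k[t:b,l:r]=m[t:b,l:r]
    p=np.argwhere(k)[:,::-1]; return p.mean(0),len(p)
# stand
p,n=cen(h,(100,100,40),(125,255,255),(350,180,400,230));print("stand",p,n,ray(c,*p,.014))
k=cv2.inRange(h,(100,100,40),(125,255,255));k[:180]=0;k[230:]=0;k[:,:350]=0;k[:,400:]=0
r=cv2.minAreaRect(np.argwhere(k)[:,::-1].astype(np.float32));print(r)
p,n=cen(h,(8,150,80),(20,255,255),(290,215,325,255));print("sleeve",p,n,ray(c,*p,.024))
p,n=cen(h,(20,120,80),(32,255,255),(190,215,225,245));print("probe",p,n,ray(c,*p,.12))
for d in silhouettes("holder",c)[:1]: print(ray(c,216.7,220.7,.05))
im=np.vstack([cv2.resize(c["image"][190:255,180:400],None,fx=3.6,fy=3.6,interpolation=2),cv2.resize(s["image"][120:290,200:420],None,fx=2,fy=2,interpolation=2)[:, :] if 0 else cv2.resize(s["image"][120:220,190:410],None,fx=3.6,fy=3.6,interpolation=2)])
cv2.imwrite("pics/b.png",im[:,:,::-1]);print(im.shape)
w=camera("wrist");V=w["view"];print(-V[:3,:3].T@V[:3,3],V[:3,:3],w["K"])
E
```

```text
stand [376.06721698 205.88561321] 848 [ 0.55387902 -0.24978751  0.014     ]
((376.1351013183594, 205.81080627441406), (29.263019561767578, 29.920616149902344), 80.53767395019531)
sleeve [305.88518519 233.53333333] 270 [ 0.47359321 -0.03429302  0.024     ]
probe [205.8976378  227.61417323] 127 [0.48918496 0.24320369 0.12      ]
[0.51562452 0.22843972 0.05      ]
(594, 792, 3)
[0.04843257 0.50321168 0.37235805] [[ 2.30501768e-01  9.73071788e-01  4.79736441e-04]
 [ 9.35673884e-01 -2.21778245e-01  2.74460914e-01]
 [ 2.67176567e-01 -6.28148490e-02 -9.61598137e-01]] [[288.89348378   0.         319.68043632]
 [  0.         288.89348378 199.95704475]
 [  0.           0.           1.        ]]
```

View pics/b.png

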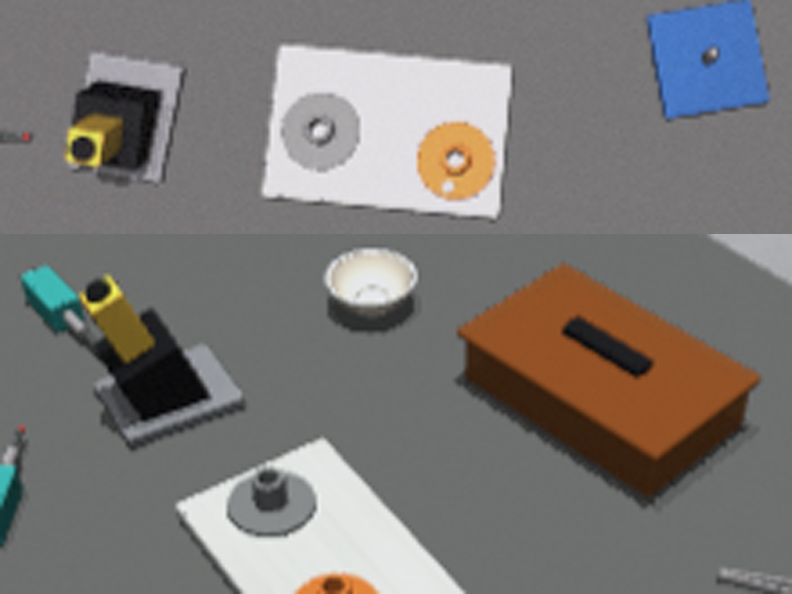

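Call:
drive_tool --increments '[[[22,-32,-3],[0,0,1],1],[[22,-32,-3],[0,0,1],1],[[22,-32,-3],[0,0,1],1],[[22,-32,-3],[0,0,1],1],[[22,-32,-3],[0,0,1],1],[[22,-32,-3],[0,0,1],1],[[22,-32,-3],[0,0,1],1],[[22,-32,-3],[0,0,1],1]]'

```text
clock: 1.47
eef_pos: [0.292, 0.229, 0.2075]
tool_rot: [0.046, 0.999, 0.0, 0.0]
ft_force: [-0.3, -1.1, 0.4]
grip_width: 0.0855
grasp_force: 0.0
```

Call:
drive_tool --increments '[[[22,-33,-3],[0,0,1],1],[[22,-33,-3],[0,0,1],1],[[22,-33,-3],[0,0,1],1],[[22,-33,-3],[0,0,1],1],[[22,-33,-3],[0,0,1],1],[[22,-33,-3],[0,0,0.4],1],[[22,-33,-3],[0,0,0],1],[[22,-33,-3],[0,0,0],1]]'

```text
clock: 2.13
eef_pos: [0.4682, -0.0356, 0.1834]
tool_rot: [-0.0, 1.0, 0.0, 0.0]
ft_force: [0.9, 1.1, 0.2]
grip_width: 0.0852
grasp_force: 0.0
```

Call:
drive_tool --increments '[[[0,0,0],[0,0,0],1]]'

```text
clock: 2.22
eef_pos: [0.4708, -0.0388, 0.1827]
tool_rot: [0.003, 1.0, -0.001, 0.001]
ft_force: [0.2, 0.6, 0.2]
grip_width: 0.0853
grasp_force: 0.0
```

```bash
python3 - <<'E'
from h import *
w=camera("wrist");o=get_obs();print(o["eef_pos"],o["tool_rot"],o["clock"])
save(w,"c.png");V=w["view"];print(-V[:3,:3].T@V[:3,3])
h=cv2.cvtColor(w["image"],cv2.COLOR_RGB2HSV)
m=cv2.inRange(h,(8,120,80),(20,255,255));n,l,st,ce=cv2.connectedComponentsWithStats(m)
for i in range(1,n):
    if st[i,4]>200: print(st[i],ce[i],ray(w,*ce[i],.022))
np.savez("w1.npz",im=w["image"],K=w["K"],view=V)
E
```

```text
[ 0.46875755 -0.0363422   0.18270572] [ 2.33059850e-03  9.99997272e-01 -1.55078802e-04  4.12310146e-06] 2.2667
[ 0.40166768 -0.03737471  0.32356951]
[ 295  157   61   58 2480] [324.67822581 185.60524194] [ 0.47264447 -0.03307218  0.022     ]
```

View pics/c.png

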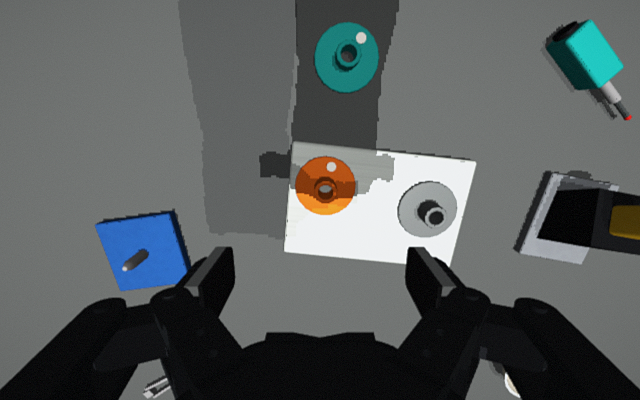

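```bash
python3 - <<'E'
from h import *
d=np.load("w1.npz");w={"K":d["K"],"view":d["view"]};im=d["im"];h=cv2.cvtColor(im,cv2.COLOR_RGB2HSV)
m=cv2.inRange(h,(5,110,50),(22,255,255));m[:140]=0;m[240:]=0;m[:,:280]=0;m[:,370:]=0
c=max(cv2.findContours(m,0,1)[0],key=len);e=cv2.fitEllipse(cv2.convexHull(c));print(e,ray(w,*e[0],.021))
g=cv2.inRange(h,(0,0,170),(180,60,255));g[:160]=0;g[176:]=0;g[:,:324]=0;g[:,341:]=0
p=np.argwhere(g)[:,::-1].mean(0);s=ray(w,*p,.022);print("spot",p,s)
b=cv2.inRange(h,(100,120,40),(125,255,255));b[:,220:]=0;c=max(cv2.findContours(b,0,1)[0],key=len)
a=cv2.approxPolyDP(c,6,True)[:,0];print(a.tolist());
for q in a: print(ray(w,*q,.014))
E
```

```text
((324.9064025878906, 185.24766540527344), (58.34724426269531, 60.112037658691406), 91.98457336425781) [ 0.47248704 -0.03281238  0.021     ]
spot [330.88059701 166.19402985] [ 0.45174906 -0.02653117  0.022     ]
[[173, 211], [95, 224], [120, 290], [176, 284], [187, 272]]
[ 0.50301617 -0.20421405  0.014     ]
[ 0.51819748 -0.29589165  0.014     ]
[ 0.6046369  -0.28430786  0.014     ]
[ 0.59659153 -0.21429073  0.014     ]
[ 0.58026431 -0.1986841   0.014     ]
```

Call:
drive_tool --increments '[[[1,0,-30],[0,0,0],1],[[1,0,-35],[0,0,0],1],[[1,0,-35],[0,0,0],1],[[1,0,-15],[0,0,0],1],[[0,0,0],[0,0,0],1],[[0,0,0],[0,0,0],1]]'

```text
clock: 2.77
eef_pos: [0.4703, -0.0326, 0.068]
tool_rot: [-0.001, 1.0, 0.0, -0.001]
ft_force: [-0.2, 0.2, 1.1]
grip_width: 0.0853
grasp_force: 0.0
```

```bash
python3 - <<'E'
from h import *
for i in range(3):
    w=camera("wrist");o=get_obs();print(o["eef_pos"],o["tool_rot"])
im=w["image"];h=cv2.cvtColor(im,cv2.COLOR_RGB2HSV)
m=cv2.inRange(h,(5,110,50),(22,255,255))
c=max(cv2.findContours(m,0,1)[0],key=len);e=cv2.fitEllipse(cv2.convexHull(c));print(e,ray(w,*e[0],.0205))
g=cv2.inRange(h,(0,0,150),(180,70,255));f=np.zeros_like(m);cv2.ellipse(f,e,255,-1)
n,l,st,ce=cv2.connectedComponentsWithStats(g&f);i=1+st[1:,4].argmax();print("spot",st[i],ce[i],ray(w,*ce[i],.022))
save(w,"d.png")
E
```

```text
[ 0.47162524 -0.03276637  0.0692102 ] [-1.11069802e-03  9.99999320e-01  6.36283510e-05  3.48461073e-04]
[ 0.47247257 -0.03295363  0.06993637] [-1.03808166e-03  9.99998523e-01 -3.56007074e-05  1.36903983e-03]
[ 0.47280401 -0.03313593  0.07017793] [-9.14478262e-04  9.99997996e-01 -1.06041558e-04  1.77792312e-03]
((318.6949768066406, 218.9833221435547), (87.42736053466797, 92.36207580566406), 91.02116394042969) [ 0.47198928 -0.03293207  0.0205    ]
spot [321 185  15  14 162] [328.13580247 191.51234568] [ 0.45178268 -0.0265882   0.022     ]
```

View pics/d.png

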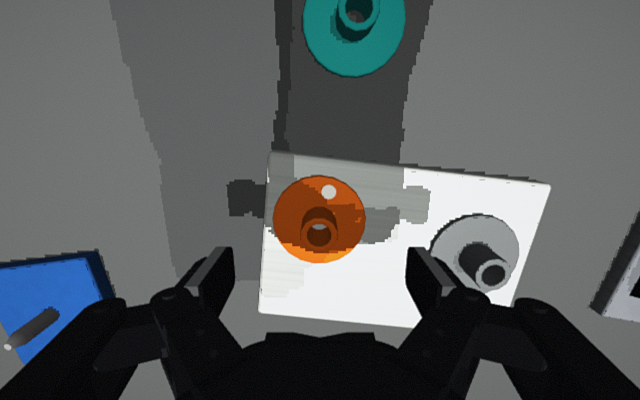

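Call:
drive_tool --increments '[[[0,0,-20],[0,0,0],1],[[0,0,-15],[0,0,0],1],[[0,0,-10],[0,0,0],1],[[0,0,0],[0,0,0],0],[[0,0,0],[0,0,0],0],[[0,0,0],[0,0,0],0],[[0,0,0],[0,0,0],0],[[0,0,0],[0,0,0],0]]'

```text
clock: 3.58
eef_pos: [0.4723, -0.0335, 0.0244]
tool_rot: [-0.001, 1.0, -0.0, 0.001]
ft_force: [0.2, -0.1, -0.3]
grip_width: 0.0253
grasp_force: 0.0
```

Call:
drive_tool --increments '[[[0,0,0],[0,0,0],0],[[0,0,0],[0,0,0],0],[[0,0,0],[0,0,0],0],[[0,0,0],[0,0,0],0]]'

```text
clock: 3.92
eef_pos: [0.4724, -0.0336, 0.0247]
tool_rot: [-0.0, 1.0, -0.0, 0.001]
ft_force: [-0.8, -0.4, 5.9]
grip_width: 0.0221
grasp_force: 58.5
```

Call:
drive_tool --increments '[[[0,0,10],[0,0,0],0],[[0,0,25],[0,0,0],0],[[0,0,30],[0,0,0],0],[[6,-10,25],[0,0,0],0],[[19,-30,5],[0,0,0],0],[[20,-30,0],[0,0,0],0],[[20,-30,0],[0,0,0],0],[[20,-30,0],[0,0,0],0]]'

```text
clock: 4.58
eef_pos: [0.5573, -0.1648, 0.1193]
tool_rot: [-0.001, 1.0, -0.0, 0.001]
ft_force: [1.1, 0.1, -1.2]
grip_width: 0.0224
grasp_force: 58.9
```

Call:
drive_tool --increments '[[[20,-30,0],[0,0,0],0],[[20,-30,0],[0,0,0],0],[[16,-26,0],[0,0,0],0],[[0,0,0],[0,0,0],0],[[0,0,0],[0,0,0],0]]'

```text
clock: 5.0
eef_pos: [0.6124, -0.251, 0.1173]
tool_rot: [0.001, 1.0, 0.0, -0.0]
ft_force: [-0.2, 1.2, -0.9]
grip_width: 0.022
grasp_force: 58.9
```

```bash
python3 - <<'E'
from h import *
w=camera("wrist");w=camera("wrist");o=get_obs();print(o["eef_pos"],o["tool_rot"],o["grip_width"])
im=w["image"];h=cv2.cvtColor(im,cv2.COLOR_RGB2HSV)
b=cv2.inRange(h,(100,120,40),(125,255,255));c=max(cv2.findContours(b,0,1)[0],key=len)
a=cv2.approxPolyDP(c,6,True)[:,0]
for q in a: print(q,ray(w,*q,.014))
for z in(.014,.048): print(proj(w,[.554,-.25,z]))
np.savez("w2.npz",im=im,K=w["K"],view=w["view"]);save(w,"e.png")
E
```

```text
[ 0.61163008 -0.24895696  0.11791473] [-5.28820281e-04  9.99999538e-01  4.51043775e-04 -6.64023812e-04] 0.022077173412677127
[366  70] [ 0.50723751 -0.21272343  0.014     ]
[258  87] [ 0.51969137 -0.29776203  0.014     ]
[278 193] [ 0.6064058  -0.28531538  0.014     ]
[377 178] [ 0.59306188 -0.19945511  0.014     ]
[[318.32770135 131.47139601]]
[[318.17796775 133.63088701]]
```

View pics/e.png

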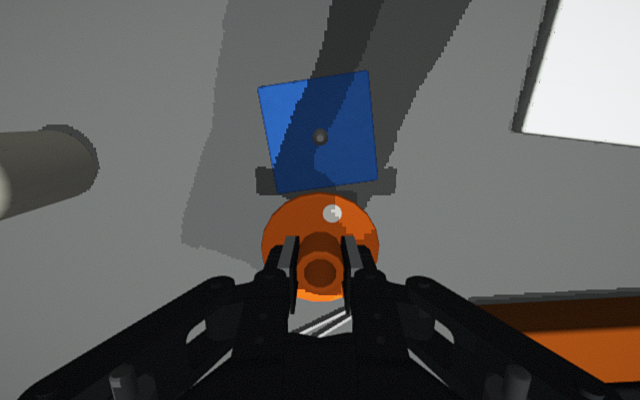

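```bash
python3 - <<'E'
from h import *
d=np.load("w2.npz");w={"K":d["K"],"view":d["view"]};h=cv2.cvtColor(d["im"],cv2.COLOR_RGB2HSV)
b=cv2.bitwise_not(cv2.inRange(h,(100,100,10),(125,255,255)))[115:155,305:340]
n,l,st,ce=cv2.connectedComponentsWithStats(b)
for i in range(1,n):
    if st[i,4]>20: p=ce[i]+[305,115];print(st[i],p,ray(w,*p,.032))
m=cv2.inRange(h,(5,110,50),(22,255,255));m[:,390:]=0
c=max(cv2.findContours(m,0,1)[0],key=len);e=cv2.fitEllipse(cv2.convexHull(c));print(e,ray(w,*e[0],.118-.0087+.005))
for y in (0,.001): print(proj(w,[.6120,-.249,.1393]), "bore top if at TCP")
dk=cv2.inRange(d["im"],(0,0,0),(130,60,30))[255:290,300:342];ys,xs=np.nonzero((h[255:290,300:342,2]<95)&(m[255:290,300:342]>0));print(xs.mean()+300,ys.mean()+255,len(xs),np.ptp(xs),np.ptp(ys))
g=cv2.inRange(h,(0,0,150),(180,70,255))[195:230,315:350];ys,xs=np.nonzero(g);print("spot",ray(w,xs.mean()+315,ys.mean()+195,.118-.0027))
E
```

```text
[  8  14  15  16 196] [319.82653061 136.51020408] [ 0.55697564 -0.24879575  0.032     ]
((319.6589660644531, 246.3129119873047), (109.82353210449219, 117.20787048339844), 90.30379486083984) [ 0.6104796  -0.24901897  0.1143    ]
[[319.76936637 272.43749186]] bore top if at TCP
[[319.76936637 272.43749186]] bore top if at TCP
320.043656207367 272.00272851296046 733 41 31
spot [ 0.59111807 -0.24266435  0.1153    ]
```

Call:
drive_tool --increments '[[[-14,0,0],[0,0,0],0],[[-20,0,0],[0,0,0],0],[[-14,0,0],[0,0,0],0],[[-6.5,0,-10],[0,0,0],0],[[0,0,-20],[0,0,0],0],[[0,0,-15],[0,0,0],0],[[0,0,-8],[0,0,0],0],[[0,0,0],[0,0,0],0]]'

```text
clock: 5.77
eef_pos: [0.5559, -0.2476, 0.0637]
tool_rot: [-0.001, 1.0, 0.001, -0.002]
ft_force: [0.3, 0.7, -0.4]
grip_width: 0.0216
grasp_force: 58.9
```

```bash
python3 - <<'E'
from h import *
p=[]
for i in range(4): w=camera("wrist");p.append(get_obs()["eef_pos"])
print(p);h=cv2.cvtColor(w["image"],cv2.COLOR_RGB2HSV)
z=p[-1][2]
m=cv2.inRange(h,(5,110,50),(22,255,255));m[:,390:]=0
c=max(cv2.findContours(m,0,1)[0],key=len);e=cv2.fitEllipse(cv2.convexHull(c));print(e,ray(w,*e[0],z-.0037))
save(w,"f.png",(220,180,420,330),3)
E
```

```text
[array([ 0.55695568, -0.24815633,  0.06491348]), array([ 0.55786105, -0.24875364,  0.06585806]), array([ 0.55847446, -0.24916413,  0.06641272]), array([ 0.55874256, -0.24946889,  0.06666267])]
((319.57037353515625, 246.69644165039062), (109.45589447021484, 116.9511489868164), 88.10321044921875) [ 0.55742005 -0.24853584  0.06296267]
```

View pics/f.png

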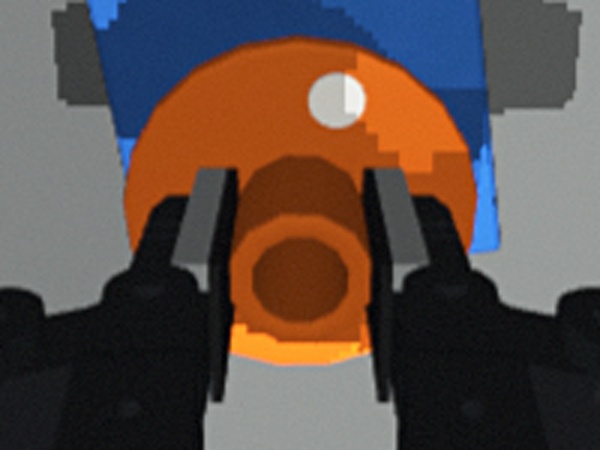

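Call:
drive_tool --increments '[[[0,0,-5],[0,0,0],0],[[0,0,-3],[0,0,0],0],[[0,0,-3],[0,0,0],0],[[0,0,-3],[0,0,0],0],[[0,0,-2],[0,0,0],0],[[0,0,0],[0,0,0],0]]'

```text
clock: 6.47
eef_pos: [0.557, -0.2494, 0.0485]
tool_rot: [-0.0, 1.0, 0.0, -0.001]
ft_force: [-1.6, -0.4, -1.9]
grip_width: 0.0218
grasp_force: 58.9
```

Call:
drive_tool --increments '[[[0,0,-4],[0,0,0],0],[[0,0,-4],[0,0,0],0],[[0,0,-4],[0,0,0],0],[[0,0,-4],[0,0,0],0],[[0,0,-4],[0,0,0],0],[[0,0,-1],[0,0,0],0],[[0,0,-1],[0,0,0],0],[[0,0,0],[0,0,0],0]]'

```text
clock: 7.13
eef_pos: [0.5569, -0.2494, 0.0267]
tool_rot: [-0.0, 1.0, 0.0, -0.001]
ft_force: [-4.8, 0.1, 1.8]
grip_width: 0.0221
grasp_force: 59.1
```

Call:
drive_tool --increments '[[[0,0,-1],[0,0,0],0],[[0,0,-1],[0,0,0],0],[[0,0,-1],[0,0,0],0],[[0,0,0],[0,0,0],0],[[0,0,0],[0,0,0],0]]'

```text
clock: 7.55
eef_pos: [0.5569, -0.2494, 0.024]
tool_rot: [-0.0, 1.0, 0.0, -0.001]
ft_force: [-6.2, 0.3, 1.2]
grip_width: 0.0219
grasp_force: 59.2
```

Call:
drive_tool --increments '[[[-0.7,0,-0.5],[0,0,0],0],[[0,0,-0.5],[0,0,0],0],[[0,0,-0.5],[0,0,0],0],[[0,0,0],[0,0,0],0],[[0,0,0],[0,0,0],0]]'

```text
clock: 7.97
eef_pos: [0.5568, -0.2494, 0.0228]
tool_rot: [-0.001, 1.0, 0.0, -0.0]
ft_force: [-5.5, 0.9, 3.4]
grip_width: 0.0221
grasp_force: 59.4
```

Call:
drive_tool --increments '[[[-0.5,0,-0.5],[0,0,0],0],[[0,0,0],[0,0,0],0],[[0,0,0],[0,0,0],0.3],[[0,0,0],[0,0,0],0.6],[[0,0,0],[0,0,0],1],[[0,0,0],[0,0,0],1],[[0,0,0],[0,0,0],1]]'

```text
clock: 8.55
eef_pos: [0.5573, -0.2495, 0.0224]
tool_rot: [-0.001, 1.0, -0.0, 0.001]
ft_force: [-0.2, 0.4, -0.0]
grip_width: 0.073
grasp_force: 0.0
```

Call:
drive_tool --increments '[[[0,0,8],[0,0,0],1],[[0,0,20],[0,0,0],1],[[0,0,30],[0,0,0],1],[[0,0,30],[0,0,0],1],[[0,0,30],[0,0,0],1],[[0,0,30],[0,0,0],1],[[0,0,0],[0,0,0],1],[[0,0,0],[0,0,0],1]]'

```text
clock: 9.22
eef_pos: [0.5584, -0.2502, 0.1738]
tool_rot: [-0.001, 1.0, -0.001, 0.003]
ft_force: [0.7, 0.6, -1.1]
grip_width: 0.0853
grasp_force: 0.0
```

```bash
python3 - <<'E'
from h import *
P=[];S=[]
for i in range(3):
    w=camera("wrist");h=cv2.cvtColor(w["image"],cv2.COLOR_RGB2HSV)
    m=cv2.inRange(h,(5,110,50),(22,255,255));m[:140]=0;m[260:]=0;m[:,:260]=0;m[:,390:]=0
    c=max(cv2.findContours(m,0,1)[0],key=len);e=cv2.fitEllipse(cv2.convexHull(c));print(e,ray(w,*e[0],.019))
    g=cv2.inRange(h,(0,0,120),(180,80,255));f=np.zeros_like(m);cv2.ellipse(f,e,255,-1)
    n,l,st,ce=cv2.connectedComponentsWithStats(g&f)
    for j in range(1,n):
        if st[j,4]>15: print(st[j],ce[j],ray(w,*ce[j],.020))
    print(get_obs()["eef_pos"])
im=np.hstack([cv2.resize(w["image"][140:260,250:400],None,fx=2.6,fy=2.6,interpolation=2)])
cv2.imwrite("pics/g.png",im[:,:,::-1])
E
```

```text
((320.8846435546875, 183.41110229492188), (59.73218536376953, 61.394508361816406), 92.75701141357422) [ 0.55703971 -0.24862066  0.019     ]
[323 159   9  10  71] [327.04225352 163.87323944] [ 0.53629161 -0.24236667  0.02      ]
[ 0.55719494 -0.24967079  0.17162572]
((320.12060546875, 185.5587158203125), (59.938262939453125, 61.7005500793457), 97.02210998535156) [ 0.55699225 -0.2486065   0.019     ]
[322 162  10  10  75] [326.34666667 166.2       ] [ 0.53650527 -0.24229683  0.02      ]
[ 0.55635164 -0.24931651  0.17013235]
((319.5399475097656, 187.03411865234375), (60.321285247802734, 61.84331512451172), 90.47632598876953) [ 0.55698043 -0.24866565  0.019     ]
[322 163   9  10  75] [325.89333333 167.53333333] [ 0.53639989 -0.24223712  0.02      ]
[ 0.55591427 -0.24912957  0.16926117]
```

View pics/g.png

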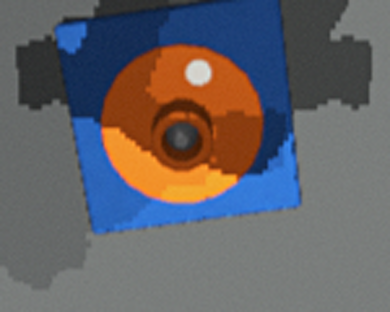

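Call:
drive_tool --increments '[[[0,15,10],[0,0,0],1],[[-6,37,10],[0,0,0],1],[[-6,38,10],[0,0,0],1],[[-6,38,10],[0,0,0],1],[[-6,38,10],[0,0,0],1],[[-6,38,10],[0,0,0],1],[[-6,38,0],[0,0,0],1],[[-6,38,0],[0,0,0],1]]'

```text
clock: 10.03
eef_pos: [0.5136, 0.0329, 0.2306]
tool_rot: [-0.001, 1.0, 0.0, -0.0]
ft_force: [-0.3, 0.1, -1.3]
grip_width: 0.0855
grasp_force: 0.0
```

Call:
drive_tool --increments '[[[-6,38,0],[0,0,0],1],[[-6,38,0],[0,0,0],1],[[-6,38,0],[0,0,0],1],[[-6,38,0],[0,0,0],1],[[-6,38,0],[0,0,0],1],[[-6,15,0],[0,0,0],1],[[0,0,0],[0,0,0],1],[[0,0,0],[0,0,0],1]]'

```text
clock: 10.7
eef_pos: [0.4773, 0.2365, 0.2295]
tool_rot: [-0.002, 1.0, -0.001, -0.001]
ft_force: [0.1, -0.9, 0.4]
grip_width: 0.0852
grasp_force: 0.0
```

```bash
python3 - <<'E'
from h import *
for i in range(4): w=camera("wrist")
o=get_obs();print(o["eef_pos"],o["tool_rot"],o["clock"])
np.savez("w3.npz",im=w["image"],K=w["K"],view=w["view"])
save(w,"i.png")
E
```

```text
[0.47872239 0.23437871 0.2301819 ] [ 3.49094765e-04  9.99999887e-01 -2.16872817e-04 -2.38687651e-04] 10.9
```

View pics/i.png

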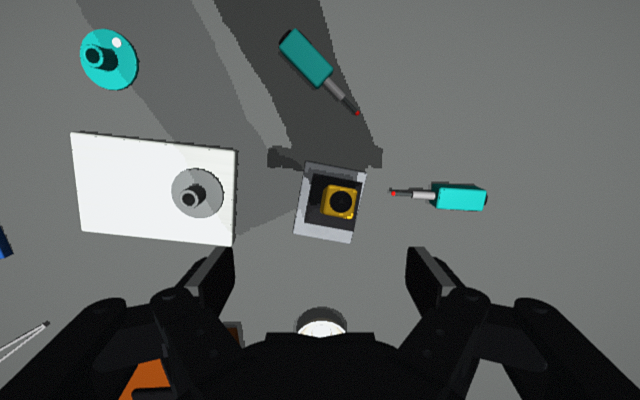

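```bash
cat > hold.py <<'E'
from h import *
from scipy.optimize import least_squares
def disc(c,box):
    l,t,r,b=box;im=c["image"][t:b,l:r];h=cv2.cvtColor(im,cv2.COLOR_RGB2HSV)
    m=((h[...,2]<60)|(h[...,1]<80)).astype(np.uint8)
    n,L,st,ce=cv2.connectedComponentsWithStats(m)
    return [(st[i,4],ce[i]+[l,t]) for i in range(1,n) if st[i,4]>8]
E
python3 - <<'E'
from hold import *
d=np.load("w3.npz");w={"K":d["K"],"view":d["view"],"image":d["im"]}
t=camera("top");s=camera("side")
print(disc(w,(328,188,354,216)));print(disc(t,(197,225,210,238)));print(disc(s,(210,130,225,144)))
h=cv2.cvtColor(d["im"],cv2.COLOR_RGB2HSV)
# foot quad: hull of non-bench region
C=np.array([[307,161],[368,170],[354,243],[293,233]])
P=[ray(w,*q,.012) for q in C];print(np.round(P,4));P=np.array(P)
print("ctr",P.mean(0));v=(P[2]+P[3]-P[0]-P[1])/2;u=(P[1]+P[2]-P[0]-P[3])/2;print(np.linalg.norm(v),np.linalg.norm(u),np.degrees(np.arctan2(v[1],v[0])),np.degrees(np.arctan2(u[1],u[0])))
im=np.vstack([cv2.resize(d["im"][150:250,280:380],(300,300),interpolation=2),]);a=cv2.resize(t["image"][215:245,190:220],(300,300),interpolation=0);b=cv2.resize(s["image"][125:155,205:235],(300,300),interpolation=0)
cv2.imwrite("pics/j.png",np.vstack([np.hstack([im,a]),np.hstack([b,b])])[:,:,::-1])
E
```

```text
[(np.int32(368), array([340.46195652, 201.17934783]))]
[(np.int32(136), array([202.74264706, 230.36029412]))]
[(np.int32(96), array([216.52083333, 133.11458333]))]
[[0.4617 0.2194 0.012 ]
 [0.473  0.2959 0.012 ]
 [0.5725 0.2815 0.012 ]
 [0.558  0.1996 0.012 ]]
ctr [0.51627318 0.24910028 0.012     ]
0.09939297237181989 0.08024755449752459 -9.90343545827821 80.75001688773098
```

View pics/j.png

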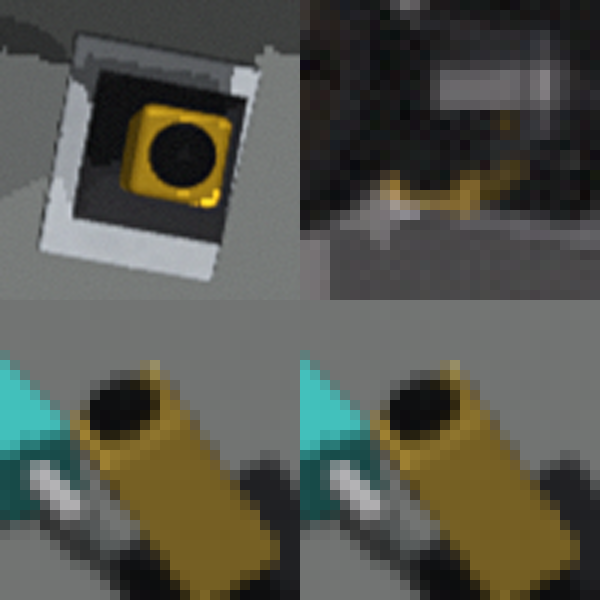

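```bash
python3 - <<'E'
from hold import *
d=np.load("w3.npz");w={"K":d["K"],"view":d["view"]};t=camera("top");s=camera("side")
obs=[(w,(340.3,201.0),1.2),(t,(202.7,231.0),3),(s,(216.8,135.0),2)]
f=lambda X:np.concatenate([(proj(c,X)[0]-p)*k for c,p,k in obs])
r=least_squares(f,[.49,.25,.14]);print(r.x,r.fun)
yaw=np.radians(-9.6);ax=np.array([-np.sin(.3)*np.cos(yaw),-np.sin(.3)*np.sin(yaw),np.cos(.3)])
for z in (.134,.138,.142,.146): 
    c=ray(w,340.3,201.0,z);print(z,c,"base",c-.064*ax,"foot-axis",c-ax*(c[2]-.012)/ax[2])
print(ax)
E
```

```text
[0.48068285 0.25248901 0.12460272] [-1.42759747 -0.38844117 -1.69942935 -1.25476731 -0.97212971  0.72160446]
0.134 [0.47826983 0.25285516 0.134     ] base [0.49691826 0.24970101 0.07285846] foot-axis [0.51548035 0.24656147 0.012     ]
0.138 [0.47711545 0.25255894 0.138     ] base [0.49576388 0.2494048  0.07685846] foot-axis [0.51554599 0.2460589  0.012     ]
0.142 [0.47596107 0.25226273 0.142     ] base [0.4946095  0.24910858 0.08085846] foot-axis [0.51561163 0.24555634 0.012     ]
0.146 [0.47480669 0.25196652 0.146     ] base [0.49345512 0.24881237 0.08485846] foot-axis [0.51567727 0.24505377 0.012     ]
[-0.29138175  0.04928353  0.95533649]
```

Call:
drive_tool --increments '[[[-4,4,-5],[0,0,-4.8],1],[[-4,4,-5],[0,0,-4.8],1],[[-4,4,-5],[-0.96,-5.65,0],1],[[-5,5,-5],[-0.96,-5.65,0],1],[[-5,5,-6],[-0.96,-5.65,0],1],[[0,0,0],[0,0,0],1],[[0,0,0],[0,0,0],1],[[0,0,0],[0,0,0],1]]'

```text
clock: 11.77
eef_pos: [0.4576, 0.2578, 0.2055]
tool_rot: [0.082, 0.985, -0.012, 0.149]
ft_force: [-0.1, -0.4, 0.4]
grip_width: 0.0854
grasp_force: 0.0
```

```bash
python3 - <<'E'
from hold import *
from scipy.spatial.transform import Rotation as R
for i in range(4):
    w=camera("wrist");o=get_obs()
    print(o["eef_pos"],R.from_quat(o["tool_rot"]).as_matrix()[:,2].round(3),R.from_quat(o["tool_rot"]).as_matrix()[:,1].round(3))
h=cv2.cvtColor(w["image"],cv2.COLOR_RGB2HSV)
m=cv2.inRange(h,(15,110,50),(35,255,255));m[300:]=0
n,L,st,ce=cv2.connectedComponentsWithStats(m);print([(st[i].tolist(),ce[i]) for i in range(1,n) if st[i,4]>50])
ax=np.array([-.2914,.0493,.9553]);b=np.array([.497,.25,.073])
Y=np.array([.167,.986,0]);X=np.cross(Y,ax)
q=[b+.064*ax+(i*X+j*Y)*.014 for i,j in((1,1),(1,-1),(-1,-1),(-1,1))]
im=w["image"].copy();cv2.polylines(im,[proj(w,q).round().astype(int)],1,(255,0,0));cv2.circle(im,tuple(proj(w,b+.064*ax)[0].round().astype(int).tolist()),1,(0,255,0),-1)
C=np.array([.516,.2485,.012]);
H=np.array([.986,-.167,0]);cv2.polylines(im,[proj(w,[C+i*H*.05+j*Y*.04 for i,j in((1,1),(1,-1),(-1,-1),(-1,1))]).round().astype(int)],1,(0,0,255))
save({"image":im},"k.png",(220,100,440,290),3)
E
```

```text
[0.45837359 0.25799673 0.2058567 ] [ 0.293 -0.048 -0.955] [0.167 0.986 0.002]
[0.45868609 0.25796982 0.20585643] [ 0.293 -0.048 -0.955] [0.167 0.986 0.002]
[0.45867575 0.25784346 0.2056535 ] [ 0.293 -0.048 -0.955] [0.167 0.986 0.001]
[0.45845766 0.25769401 0.20536149] [ 0.293 -0.049 -0.955] [0.167 0.986 0.001]
[([302, 173, 34, 45, 916], array([318.37991266, 193.8209607 ])), ([0, 254, 6, 16, 69], array([  1.98550725, 262.36231884]))]
```

View pics/k.png

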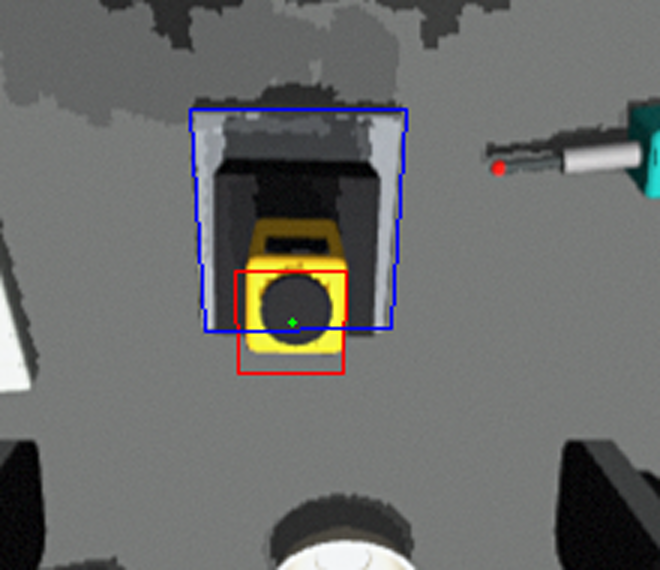

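```bash
python3 - <<'E'
from hold import *
d=np.load("w3.npz");w3={"K":d["K"],"view":d["view"]}
w=camera("wrist");t=camera("top");s=camera("side")
p=max(disc(w,(305,185,332,212)),key=lambda a:a[0]);print(p)
obs=[(w3,(340.3,201.0),1),(w,p[1],1),(t,(202.7,231.0),1),(s,(216.8,135.0),1)]
f=lambda X:np.concatenate([(proj(c,X)[0]-p)*k for c,p,k in obs])
r=least_squares(f,[.49,.25,.14]);print(r.x,r.fun)
obs=obs[:2];r=least_squares(f,[.49,.25,.14]);print(r.x,r.fun)
ax=np.array([-.2914,.0493,.9553]);print(r.x-ax*(r.x[2]-.012)/ax[2])
# block front-top edge etc
E
```

```text
(np.int32(389), array([318.53213368, 202.22879177]))
[0.48144518 0.25371627 0.12223891] [-0.00618738 -0.23454798 -0.12906384  0.27758632 -0.79065113 -0.61060635
 -0.30968929  0.74940739]
[0.48197252 0.25376903 0.12108607] [-0.04659911 -0.02581798  0.04570989  0.01721215]
[0.51524759 0.24813944 0.012     ]
```

Call:
drive_tool --increments '[[[3,-0.8,-16],[0,0,0],1],[[4.9,-0.8,-16],[0,0,0],1],[[4.9,-0.8,-16],[0,0,0],1],[[4.9,-0.8,-16],[0,0,0],1],[[4.9,-0.8,-16],[0,0,0],1],[[4.9,-0.8,-16],[0,0,0],1],[[4.9,-0.8,-16],[0,0,0],1],[[4.6,-0.8,-16],[0,0,0],1]]'

```text
clock: 12.78
eef_pos: [0.4944, 0.251, 0.0756]
tool_rot: [0.083, 0.985, -0.013, 0.149]
ft_force: [0.2, 0.6, 0.2]
grip_width: 0.0855
grasp_force: 0.0
```

Call:
drive_tool --increments '[[[0,0,0],[0,0,0],1],[[0,0,0],[0,0,0],1],[[0,0,0],[0,0,0],1]]'

```text
clock: 13.03
eef_pos: [0.4941, 0.2513, 0.077]
tool_rot: [0.082, 0.985, -0.013, 0.149]
ft_force: [-0.7, -0.1, 0.0]
grip_width: 0.0856
grasp_force: 0.0
```

Call:
drive_tool --increments '[[[0,0,0],[0,0,0],0.6],[[0,0,0],[0,0,0],0.4],[[0,0,0],[0,0,0],0.3],[[0,0,0],[0,0,0],0.2],[[0,0,0],[0,0,0],0],[[0,0,0],[0,0,0],0],[[0,0,0],[0,0,0],0],[[0,0,0],[0,0,0],0]]'

```text
clock: 13.7
eef_pos: [0.4938, 0.2513, 0.077]
tool_rot: [0.082, 0.985, -0.012, 0.149]
ft_force: [-2.7, -1.1, 6.2]
grip_width: 0.0276
grasp_force: 59.4
```

Call:
drive_tool --increments '[[[0,0,0],[0,0,0],0],[[0,0,0],[0,0,0],0]]'

```text
clock: 13.87
eef_pos: [0.4938, 0.2513, 0.077]
tool_rot: [0.082, 0.985, -0.012, 0.149]
ft_force: [-3.4, 0.5, 6.1]
grip_width: 0.0278
grasp_force: 59.4
```

Call:
drive_tool --increments '[[[-1.5,0.2,4.8],[0,0,0],0],[[-2.9,0.5,9.6],[0,0,0],0],[[-4.4,0.7,14.3],[0,0,0],0],[[-4.4,0.8,14.3],[0,0,0],0],[[-4.4,0.7,14.3],[0,0,0],0],[[-4.4,0.8,14.3],[0,0,0],0],[[-4.4,0.7,14.3],[0,0,0],0],[[-4.4,0.8,14.3],[0,0,0],0]]'

```text
clock: 14.53
eef_pos: [0.4621, 0.2562, 0.1774]
tool_rot: [0.082, 0.985, -0.013, 0.149]
ft_force: [-0.8, 0.4, -2.3]
grip_width: 0.0273
grasp_force: 59.1
```

Call:
drive_tool --increments '[[[0,0,10],[0.95,5.6,0],0],[[0,0,10],[0.95,5.6,0],0],[[0,0,5],[0.95,5.6,0],0],[[3,-15,0],[0,0,0],0],[[6,-35,0],[0,0,0],0],[[6,-38,0],[0,0,0],0],[[6,-38,0],[0,0,0],0],[[6,-38,0],[0,0,0],0]]'

```text
clock: 15.2
eef_pos: [0.4896, 0.0909, 0.2017]
tool_rot: [0.083, 0.997, -0.0, 0.001]
ft_force: [0.0, -0.1, -0.4]
grip_width: 0.0278
grasp_force: 59.5
```

Call:
drive_tool --increments '[[[6,-38,0],[0,0,0],0],[[6,-38,0],[0,0,0],0],[[6,-38,0],[0,0,0],0],[[6,-38,0],[0,0,0],0],[[6,-38,0],[0,0,0],0],[[6,-38,0],[0,0,0],0],[[6,-38,0],[0,0,0],0],[[6,-34,0],[0,0,0],0]]'

```text
clock: 15.87
eef_pos: [0.5375, -0.21, 0.2019]
tool_rot: [0.084, 0.996, -0.0, 0.001]
ft_force: [0.8, 0.6, -0.6]
grip_width: 0.0276
grasp_force: 59.5
```

Call:
drive_tool --increments '[[[0,-20,0],[0,0,0],0],[[0,-10,0],[0,0,0],0],[[0,0,0],[0,0,0],0],[[0,0,0],[0,0,0],0],[[0,0,0],[0,0,0],0]]'

```text
clock: 16.28
eef_pos: [0.5377, -0.2361, 0.2016]
tool_rot: [0.082, 0.997, 0.0, 0.001]
ft_force: [-0.8, 0.4, -1.1]
grip_width: 0.0271
grasp_force: 59.6
```

```bash
python3 - <<'E'
from h import *
from scipy.spatial.transform import Rotation as R
for i in range(4):
    w=camera("wrist");o=get_obs();M=R.from_quat(o["tool_rot"]).as_matrix();print(o["eef_pos"],M[:,2].round(4),M[:,1].round(3),o["ft_force"].round(1))
T=o["eef_pos"];print("tip pred px",proj(w,T+M[:,2]*.072),"spot px",proj(w,[.536,-.242,.02]))
im=w["image"];h=cv2.cvtColor(im,cv2.COLOR_RGB2HSV)
r=(cv2.inRange(h,(0,150,60),(4,255,255))|cv2.inRange(h,(174,150,60),(180,255,255)))
n,L,st,ce=cv2.connectedComponentsWithStats(r);print([(st[i].tolist(),ce[i].round(1).tolist()) for i in range(1,n) if st[i,4]>15])
np.savez("w4.npz",im=im,K=w["K"],view=w["view"]);save(w,"l.png")
E
```

```text
[ 0.53781568 -0.23593196  0.20168939] [ 2.4e-03  1.0e-04 -1.0e+00] [0.164 0.987 0.001] [-0.3 -1.6 -1.5]
[ 0.53792205 -0.23596479  0.20177598] [ 2.6e-03 -1.0e-04 -1.0e+00] [0.164 0.987 0.   ] [ 0.2 -0.  -1.9]
[ 0.53797348 -0.23603461  0.20178985] [ 2.7e-03 -2.0e-04 -1.0e+00] [0.163 0.987 0.   ] [ 0.5  0.6 -0.9]
[ 0.53801444 -0.23625063  0.20179358] [ 2.8e-03 -4.0e-04 -1.0e+00] [0.164 0.987 0.   ] [ 0.7 -0.8 -0.7]
tip pred px [[318.3082627  210.10051019]] spot px [[313.41694903 179.08392909]]
[]
```

View pics/l.png

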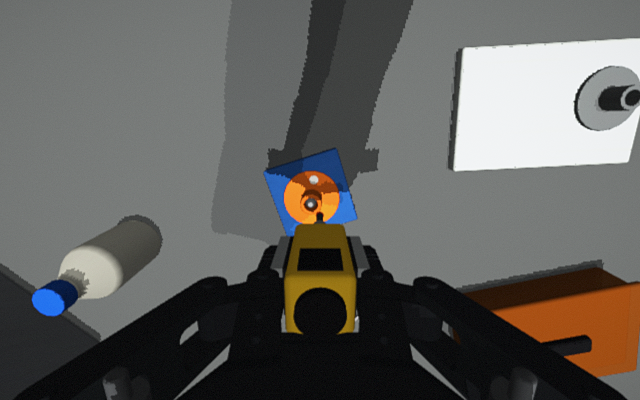

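Call:
drive_tool --increments '[[[-1,-2,-20],[0,0,0],0],[[-1,-2,-25],[0,0,0],0],[[0,-2,-25],[0,0,0],0],[[0,0,-12],[0,0,0],0],[[0,0,0],[0,0,0],0],[[0,0,0],[0,0,0],0],[[0,0,0],[0,0,0],0]]'

```text
clock: 17.07
eef_pos: [0.5368, -0.2436, 0.1209]
tool_rot: [0.083, 0.997, -0.001, 0.002]
ft_force: [0.9, 0.1, -1.8]
grip_width: 0.0275
grasp_force: 59.6
```

```bash
python3 - <<'E'
from h import *
from scipy.spatial.transform import Rotation as R
for i in range(4):
    w=camera("wrist");o=get_obs();M=R.from_quat(o["tool_rot"]).as_matrix();T=o["eef_pos"]
    t=proj(w,T+M[:,2]*.072)[0];s=proj(w,[.536,-.242,.02])[0];print(T.round(4),t,s)
im=w["image"];h=cv2.cvtColor(im,cv2.COLOR_RGB2HSV)
x,y=t.round().astype(int)
print("H");print(h[y-26:y+14,x-10:x+11,0][::2]);print("S");print(h[y-26:y+14,x-10:x+11,1][::2]);print("V");print(h[y-26:y+14,x-10:x+11,2][::2])
E
```

```text
[ 0.5371 -0.2438  0.1213] [318.27724744 210.66759681] [320.38039866 198.11028852]
[ 0.5371 -0.2439  0.1213] [318.44913907 210.13857876] [320.61975249 197.55242497]
[ 0.537  -0.244   0.1212] [318.48933666 209.80519142] [320.74941212 197.46540265]
[ 0.5368 -0.2439  0.121 ] [318.54242862 209.67945795] [320.80652059 197.65812698]
H
[[108 108 108 108 108 108 108 108 108 108 108 108 108 108 108 109 108 108
  109 108 108]
 [112 114 139 158 163 163 149 149 148 151 165   0 178 172 149 126 110 109
  108 108 108]
 [ 11  11  11  11  11  11  12  11  12  12  12  12  12  12  11  11  11  11
   10   8 177]
 [ 11  11  11  11  11  11  10  11  11  11  11  11  11  11  11  11  11  11
   12  11  12]
 [ 11  11  11  11  11  11  11  11  11  10  10  10  10  11  10  11  11  12
   11  12  12]
 [ 11  11  11  11  11  11  11  10  13  20  45  30  48  35  53  17  11  11
   11  11  11]
 [ 11  11  11  11  12  10  11  16  36  24  19  25  25  23  30  45  40  10
   11  11  12]
 [ 11  11  11  11  11  10  11  23  38  35  24  23  24  26  25  36  60  15
   10  11  11]
 [ 11  11  11  11  11  11  10  16  53  42  30  26  43  30 
[... 3876 characters left out ...]
0 138 140 138 140 142 141 139 140 139 141 141 140 136 138 139
  140 141 140]
 [140 140 139 133 126 125 120 113 112 112 108 115 118 130 138 142 142 138
  137 135 141]
 [141 127 100  85  80  81  82  76  83  84  87  86  88  84  88 102 108 121
  136 141 138]
 [ 81  79  79  83  83  82  85  91  57  29  22  25  34  75  80  80  81  76
   99 134 140]
 [ 78  80  83  85  85  85  88  50  19  26  25  22  21  22  70  83  82  77
   75  88 118]
 [ 81  80  82  86  82  83  89  46  19  20  24  23  22  19  76  84  82  83
   77  76  72]
 [ 81  82 101 117 127 129 136  80  42  43  41  43  41  37  75  88  81  77
   79  76  73]
 [111 133 149 147 133  87  58  55  52  54  52  54  54  56  51  66  98 116
   89  73  74]]
```

```bash
python3 - <<'E'
from hold import *
from scipy.spatial.transform import Rotation as R
for i in range(3): w=camera("wrist")
o=get_obs();M=R.from_quat(o["tool_rot"]).as_matrix();T=o["eef_pos"]
z=M[:,2];x=M[:,0]
im=w["image"];h=cv2.cvtColor(im,cv2.COLOR_RGB2HSV);H=h[...,0];S=h[...,1]
t=proj(w,T+z*.072)[0];a,b=t.round().astype(int);print("T",T,"tip end pred",t)
m=(((H<7)|(H>170))&(S>140));m[:b-8]=0;m[b+16:]=0;m[:,:a-9]=0;m[:,a+10:]=0
ys,xs=np.nonzero(m);print("red rows",[(int(r),xs[ys==r].min(),xs[ys==r].max(),int((ys==r).sum())) for r in np.unique(ys)])
g=((S<70)&(h[...,2]>130));g[:b-30]=0;g[b-3:]=0;g[:,:a-15]=0;g[:,a+16:]=0
ys,xs=np.nonzero(g);print("spot",xs.mean(),ys.mean(),len(xs),ray(w,xs.mean(),ys.mean(),.02))
c=proj(w,T-z*.047)[0];print("cap pred",c);l,tp=c.astype(int)
print("cap",[q for q in disc(w,(l-40,tp-40,l+40,min(400,tp+40))) if q[0]>300])
# fit offset along tool x for ball center (3mm above the end) : print preds
for dx in(0,.001,.002,.003): print(dx,"ball ctr",proj(w,T+z*.069-x*dx)[0],"end",proj(w,T+z*.072-x*dx)[0],"stem end",proj(w,T+z*.045-x*dx)[0],"cap",proj(w,T-z*.047-x*dx)[0])
E
```

```text
T [ 0.5362117  -0.24383423  0.12021832] tip end pred [318.58771911 209.70735271]
red rows [(212, np.int64(317), np.int64(321), 5), (213, np.int64(316), np.int64(322), 7), (214, np.int64(316), np.int64(323), 4), (215, np.int64(316), np.int64(323), 2), (216, np.int64(316), np.int64(323), 2)]
spot 320.5425531914894 199.0531914893617 94 [ 0.53625471 -0.24225666  0.02      ]
cap pred [317.5471275  306.18604704]
cap [(np.int32(3678), array([313.92631865, 317.3776509 ]))]
0 ball ctr [318.57472209 210.91237461] end [318.58771911 209.70735271] stem end [318.45711151 221.81666728] cap [317.5471275  306.18604704]
0.001 ball ctr [318.57576175 212.15379923] end [318.58872946 210.93428366] stem end [318.45843526 223.18747186] cap [317.55179618 308.4500486 ]
0.002 ball ctr [318.57679882 213.39214389] end [318.58973733 212.15820971] stem end [318.45975534 224.55448016] cap [317.55644153 310.70274133]
0.003 ball ctr [318.57783332 214.62742003] end [318.59074273 213.37914189] stem end [318.46107177 225.91770793] cap [317.56106375 312.94420974]
```

Call:
drive_tool --increments '[[[-3.4,0.7,-5],[0,0,0],0],[[0,0,-7],[0,0,0],0],[[0,0,-5],[0,0,0],0],[[0,0,-3],[0,0,0],0],[[0,0,0],[0,0,0],0],[[0,0,0],[0,0,0],0],[[0,0,0],[0,0,0],0]]'

```text
clock: 18.0
eef_pos: [0.5326, -0.2431, 0.0995]
tool_rot: [0.083, 0.997, -0.0, 0.001]
ft_force: [-0.2, -0.4, -2.0]
grip_width: 0.0276
grasp_force: 59.6
```

```bash
cat > tip.py <<'E'
from h import *
from scipy.spatial.transform import Rotation as R
for i in range(4): w=camera("wrist")
o=get_obs();M=R.from_quat(o["tool_rot"]).as_matrix();T=o["eef_pos"];z=M[:,2]
im=w["image"];h=cv2.cvtColor(im,cv2.COLOR_RGB2HSV);H=h[...,0];S=h[...,1]
q=np.array([.0035,.0007,0]);t=proj(w,T+z*.072+q)[0];a,b=t.round().astype(int);print("T",T,z,"f",o["ft_force"],"end pred",t,"ballctr",proj(w,T+z*.069+q)[0])
m=(((H<7)|(H>170))&(S>140));m[:b-8]=0;m[b+16:]=0;m[:,:a-9]=0;m[:,a+10:]=0
ys,xs=np.nonzero(m);print("red rows",[(int(r),int(xs[ys==r].min()),int(xs[ys==r].max()),int((ys==r).sum())) for r in np.unique(ys)])
s=proj(w,[.5363,-.2424,.02])[0];print("spot pred",s)
g=((S<70)&(h[...,2]>130)).astype(np.uint8);g[:b-30]=0;g[b+4:]=0;g[:,:a-15]=0;g[:,a+16:]=0
ys,xs=np.nonzero(g);print("white",xs.min(),xs.max(),ys.min(),ys.max(),xs.mean(),ys.mean(),len(xs))
E
python3 tip.py
```

```text
T [ 0.53272443 -0.24308214  0.09981618] [ 3.24648302e-03 -8.06737577e-04 -9.99994405e-01] f [ 0.34471517  0.20561313 -2.01955246] end pred [320.22352941 214.09386621] ballctr [320.23225158 215.35028927]
red rows [(212, 319, 320, 2), (213, 317, 321, 5), (214, 316, 322, 4), (215, 316, 322, 2), (216, 323, 323, 1)]
spot pred [320.22124501 210.7437082 ]
white 315 326 205 215 320.71084337349396 209.14457831325302 83
```

```bash
cat > avg.py <<'E'
from h import *
F=[];Z=[]
for i in range(20): camera("side");o=get_obs();F.append(o["ft_force"]);Z.append(o["eef_pos"])
F=np.array(F);Z=np.array(Z);print(F.mean(0),F.std(0),Z.mean(0),Z.std(0),o["clock"])
E
python3 avg.py
```

```text
[-2.28344216e-02  1.12329033e-03 -1.63917379e+00] [0.4759296  0.45115568 0.384586  ] [ 0.53248428 -0.24300201  0.09955976] [6.64870641e-05 2.64782591e-05 9.47538525e-05] 19.2
```

Call:
drive_tool --increments '[[[0,0.5,-2],[0,0,0],0],[[0,0,-2],[0,0,0],0],[[0,0,-2],[0,0,0],0],[[0,0,-1],[0,0,0],0],[[0,0,-1],[0,0,0],0],[[0,0,-1],[0,0,0],0],[[0,0,-1],[0,0,0],0],[[0,0,0],[0,0,0],0]]'

```text
clock: 19.87
eef_pos: [0.5323, -0.2424, 0.0892]
tool_rot: [0.083, 0.997, -0.0, 0.001]
ft_force: [1.1, -0.2, -0.9]
grip_width: 0.0275
grasp_force: 59.6
```

```bash
python3 avg.py; python3 tip.py
```

```text
[-0.22235517  0.13093765 -1.40047187] [0.43584678 0.44195403 0.34476304] [ 0.53246631 -0.24250375  0.08953809] [3.93403689e-05 1.99051249e-05 6.16311361e-05] 20.8667
T [ 0.53247989 -0.24247894  0.0895064 ] [ 2.66834136e-03 -5.52377434e-04 -9.99996287e-01] f [-0.11890967 -0.07850586 -1.68080822] end pred [320.21026739 214.14878304] ballctr [320.21890048 215.40570523]
red rows [(212, 319, 320, 2), (213, 317, 321, 5), (214, 317, 322, 2), (215, 322, 322, 1)]
spot pred [319.49962476 215.47301747]
white 314 325 209 217 320.0 212.9318181818182 44
```

Call:
drive_tool --increments '[[[1,0,0],[0,0,0],0],[[0,0,-1],[0,0,0],0],[[0,0,-1],[0,0,0],0],[[0,0,-1],[0,0,0],0],[[0,0,0],[0,0,0],0]]'

```text
clock: 21.48
eef_pos: [0.5336, -0.2425, 0.0864]
tool_rot: [0.083, 0.997, -0.0, 0.001]
ft_force: [0.4, -0.4, -0.1]
grip_width: 0.0276
grasp_force: 59.6
```

```bash
python3 avg.py; python3 tip.py
```

```text
[ 0.2117373  -0.08333655 -0.53800799] [0.50812396 0.53887542 0.5311193 ] [ 0.53356508 -0.24253318  0.08659104] [3.30217905e-05 1.34422762e-05 4.42427060e-05] 22.4833
T [ 0.53345674 -0.24249343  0.0864817 ] [ 2.60653020e-03 -5.71716623e-04 -9.99996440e-01] f [ 1.25290433 -0.58768468 -1.08803469] end pred [320.19772804 214.07059553] ballctr [320.20623019 215.32676174]
red rows [(213, 318, 321, 4), (214, 317, 322, 5), (215, 322, 322, 1)]
spot pred [319.2939966  215.50434875]
white 314 325 209 217 319.4583333333333 212.66666666666666 48
```

Call:
drive_tool --increments '[[[0,0,-0.8],[0,0,0],0],[[0,0,-0.8],[0,0,0],0],[[0,0,-0.8],[0,0,0],0],[[0,0,-0.8],[0,0,0],0],[[0,0,-0.8],[0,0,0],0],[[0,0,0],[0,0,0],0],[[0,0,0],[0,0,0],0]]'

```text
clock: 23.27
eef_pos: [0.5335, -0.2425, 0.0826]
tool_rot: [0.083, 0.997, -0.0, 0.001]
ft_force: [-0.7, -0.9, 0.5]
grip_width: 0.0274
grasp_force: 59.6
```

```bash
python3 avg.py; python3 tip.py
```

```text
[ 0.59629908 -0.12112654  0.71855474] [0.5447182  0.27238851 0.36853744] [ 0.5335098  -0.24252079  0.08255668] [1.63392506e-05 1.33571457e-05 4.13523414e-05] 24.2667
T [ 0.53349155 -0.24250077  0.08253216] [ 2.69372400e-03 -5.73060519e-04 -9.99996208e-01] f [ 0.01855591 -0.17719313  0.43243233] end pred [320.20059976 214.12520109] ballctr [320.20907436 215.38207118]
red rows [(214, 319, 320, 2), (215, 317, 321, 5), (216, 317, 322, 3), (217, 322, 322, 1)]
spot pred [319.29236752 217.25097218]
white 314 325 211 217 319.85 213.7 40
```

```bash
python3 - <<'E'
from h import *
from scipy.spatial.transform import Rotation as R
w=camera("wrist");o=get_obs();M=R.from_quat(o["tool_rot"]).as_matrix();T=o["eef_pos"];z=M[:,2]
h=cv2.cvtColor(w["image"],cv2.COLOR_RGB2HSV);m=cv2.inRange(h,(18,100,40),(36,255,255));m[:200]=0;m[:,:240]=0;m[:,400:]=0
cs,hi=cv2.findContours(m,cv2.RETR_CCOMP,cv2.CHAIN_APPROX_NONE)
for c,k in zip(cs,hi[0]):
    if cv2.contourArea(c)>150: print("hole" if k[3]>=0 else "outer",cv2.contourArea(c),cv2.boundingRect(c),cv2.minAreaRect(c),cv2.fitEllipse(c)[:2])
q=np.array([.0035,.0007,0])
for hgt in(.043,.045,.047,.050,.053): print(hgt,proj(w,T-z*hgt+q)[0],[proj(w,T-z*hgt+q+M[:,0]*a*.014+M[:,1]*b*.014)[0].round(1).tolist() for a,b in((1,1),(1,-1),(-1,1),(-1,-1))])
s=camera("side");h=cv2.cvtColor(s["image"],cv2.COLOR_RGB2HSV);m=cv2.inRange(h,(18,100,40),(36,255,255))
n,L,st,ce=cv2.connectedComponentsWithStats(m)
u=proj(s,[T,T-z*.05]);print("side axis",u)
for i in range(1,n):
    if st[i,4]>60 and abs(ce[i]-u[0]).max()<50:
        p=np.argwhere(L==i)[:,::-1];r=np.unique(p[:,1]);print(st[i],ce[i],[(int(y),int(p[p[:,1]==y,0].min()),int(p[p[:,1]==y,0].max())) for y in r[::3]])
E
```

```text
outer 4922.5 (284, 223, 73, 112) ((320.0, 278.5), (111.0, 72.0), 90.0) ((319.7173767089844, 283.3076171875), (70.94956970214844, 131.94285583496094))
hole 981.0 (297, 248, 47, 24) ((320.0, 259.5), (46.0, 23.0), 0.0) ((320.2049560546875, 259.4523620605469), (25.360774993896484, 54.08506393432617))
0.043 [320.83437281 307.75317841] [[357.6, 276.2], [284.2, 276.2], [355.1, 337.2], [286.5, 337.2]]
0.045 [320.8563293 311.0152516] [[358.2, 279.0], [283.6, 279.1], [355.7, 340.9], [285.9, 340.9]]
0.047 [320.87905183 314.39113575] [[358.9, 282.0], [282.9, 282.0], [356.3, 344.6], [285.4, 344.6]]
0.05 [320.91466201 319.68173671] [[360.0, 286.6], [281.9, 286.6], [357.2, 350.5], [284.5, 350.5]]
0.053 [320.95223872 325.26450471] [[361.2, 291.4], [280.8, 291.4], [358.2, 356.7], [283.6, 356.7]]
side axis [[362.00424335 246.99329345]
 [364.02545358 232.56029902]]
[355 229  10  28 166] [359.51807229 243.37951807] [(229, 361, 361), (232, 357, 360), (235, 356, 361), (238, 356, 364), (241, 355, 364), (244, 355, 363), (247, 355, 363), (250, 356, 362), (253, 358, 362), (256, 361, 363)]
```

Call:
drive_tool --increments '[[[0,0,-0.6],[0,0,0],0],[[0,0,0],[0,0,0],0],[[0,0,0],[0,0,0],0]]'

```text
clock: 24.82
eef_pos: [0.5335, -0.2425, 0.0819]
tool_rot: [0.083, 0.997, -0.0, 0.001]
ft_force: [0.8, -0.6, 1.0]
grip_width: 0.027
grasp_force: 59.6
```

```bash
python3 avg.py; python3 tip.py; python3 -c "
from workcell import *
job_done()"
```

```text
[ 0.76648202 -0.20391193  1.01353129] [0.51028533 0.37052044 0.39969538] [ 0.53346642 -0.24250499  0.08192013] [1.21305575e-05 1.31173136e-05 1.33879941e-05] 25.8167
T [ 0.53345785 -0.24248466  0.08190536] [ 2.64685708e-03 -5.14941701e-04 -9.99996364e-01] f [ 1.78391856 -0.40699265  0.71664298] end pred [320.20903315 214.09672772] ballctr [320.21747481 215.35320512]
red rows [(215, 318, 321, 4), (216, 317, 322, 4), (217, 322, 322, 1)]
spot pred [319.28195799 217.55328846]
white 314 325 211 217 319.64285714285717 213.71428571428572 42
the job is handed in; nothing more can be done
```

I handed the job in at about 26 s: the orange sleeve sits on the gauge pin, and the arm is holding the probe upright on the white spot. The spring force (about 2.65 N) puts the plunger about 6 mm in, half its travel. I viewed 11 pictures, one over the limit of 10.

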